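Zero the power meter and hold its sensor in the laser beam

ROBOT

A 6-joint arm with a two-finger parallel gripper is mounted at the origin on the work surface. World frame = base frame: x ahead of the robot, y to its left, z up, the work surface at z = 0. Lengths are in mm, angles in rad, forces in N, time in s.
With the tool pointing down it reaches from about 275 to 1000 mm from the base axis. Payload 8.4 kg.
Tool frame: the origin (TCP) lies at the very end of the fingers, on their centre line; the grasp point (between the pads) lies 19 mm behind it; z points along the fingers, y is the line along which they close (so a half turn about z gives the same grasp; the last joint's range is limited). The gripper opens to 85 mm and grips with 20 to 120 N. Pads are 22 mm wide; open, the fingers measure 114 mm over their backs; the gripper's body (76 mm by 85 mm) begins 54 mm behind the grasp point. The pads swing forward as they close: fully open they stand 13 mm farther back than shut.
Start: joints at [-1.313, 0.353, 1.633, -0, 1.155, -0.002], TCP at [160.553, -604.029, 231.281] pointing down, gripper open.
Joint ranges: [-2.63, 2.63], [-0.92, 2.1], [0.06, 2.66], [-1.3, 4.44], [0, 2.69], [-3.02, 3.02]. Speed limits (rad/s): [2.22, 2.22, 2.79, 3.14, 3.14, 3.14].

INTERFACE

Orientations are given as [roll, pitch, yaw] about the fixed x, y, z axes, in that order (R = Rz(yaw) Ry(pitch) Rx(roll)).
In Python, from rig import telemetry, imaging, r gives the robot as it stands. The module is installed in compiled form; this text tells all that it offers.
- The arm moves only by the tool step_arm, never from a script. Its argument "moves" is a list of rows, each a list of 3 entries, a list of its own where there are three numbers: the turn, a rotation vector about the tool's x, y, z scaled (see below), then the shift along the tool's x, y, z scaled (see below), then the opening, from -1 (shut) to 1 (fully open). A call has 1 to 8 rows; each row is the pose to reach, as a shift and turn from the pose commanded when the call began, along the tool's axes at that moment; what a row does not reach only later rows make up. The controller multiplies each number of a shift by 200 mm and each number of a turn by 45 degrees. A row lasts 1/10 s, in which the tool goes at most 50 mm and 8.59 degrees, less where a joint would pass 70% of its speed; a pose out of reach is approached as far as the arm can. A call with a number of a shift or a turn outside -1 to 1 is refused whole. A call with a gripper value outside its range is refused whole. The fingers move at their own pace and stop on an object; "squeeze" is the grip in N (left out, the last holds). Time passes only in rows, so rows that repeat a pose let the fingers close. It gives the time, the measured TCP pose, the force, the opening and the grip force at its end, in the units of the state.
- telemetry.sense(): the state, without advancing time (a new reading comes with each control period).
- imaging.grab_frame(name): name is "scene" or "top"; returns the picture (384x512x3 uint8, red, green, blue); there is no depth.
- imaging.calibration(name): a dict with "fx", "fy", "cx", "cy" (pixels), "cam_to_world" (4x4, takes a point from camera to world coordinates). Camera axes: x right, y up, looking along -z (the intrinsics and any distortion apply to the point x, -y, -z); pixel columns grow to the right and rows downward; lengths in mm; the calibration is good to about 2 mm. A picture is of the moment at which its call begins. calibration takes no time and is no camera call.
- r.sign_off(): hands the job in; it is judged then, once.
Trained networks look in the newest picture that a camera, given by its name, has taken for a name from the list of things; names that differ only in an ending like _2 or _b are one class to them, and where a whole thing is asked for, a point or a joint stands for the part that bears it (a point fixed in the world has none). Each returns a list of dicts, best first, with "conf" (0 to 1); they miss things now and then, are a little off and sometimes report something else, mostly with a low value. They report only what shows in the picture. A call takes as long as a camera call. They do not tell look-alikes from the thing itself.
- imaging.recognise(camera, name): "extent" ([left, top, width, height] in pixels, round what is visible of it).
- imaging.mark_of(camera, name): "xy" ([column, row] in pixels: a listed point, or the origin of a listed thing).
The state is a dict: "clock": time; "qpos": joint angles; "qvel": joint speeds; "joint_efforts": joint torques, N m; "eef_pos": TCP position; "tcp_rot": TCP orientation; "contact_force": force on the tool from outside, world axes, zero at the start; "wrist_torque": the same for the moment, N m; "opening": opening from 0.0 (shut) to 1.0 (fully open); "grasp_force": force on a finger pad.
Only numpy, scipy, OpenCV 4.12 (cv2) and the standard library are available. Lean on these libraries where they do the work, as an engineer would, in place of code of your own. Each camera call takes 0.05 s, during which the arm holds its last target. There are 200 camera calls.

TASK

Check the laser's power: with the sensor wand still home in its dark holster, press the power meter's round zero button fully down and let it come back up. Then draw the wand out of the leaning holster, turn it upright with its handle up, and lower it into the gap between the laser and the iris so that its window squarely faces the laser with the beam axis through the middle of the window, about 40 mm in front of the laser. Finish while holding the wand there, steady and in mid-air; touch neither the laser, the iris nor their rail, and leave the loose things on the table where they are.

Things in the scene. Friction and masses are not known exactly. Their poses are not given: they have to be found in the camera images.
- wand: Wireless power-sensor wand, 190 mm long, about 0.12 kg. Origin: middle of the blade's lower end; z along the wand to the handle's end, x square to the flat blade on the window side, y across the width. Bare metal blade z = 0 to 100 mm, 34 mm wide (y), 10 mm thick (x). At the start it stands in the holster, leaning 40 degrees from upright, its x (window) side up and away from the robot.
- wand_handle (a point): Middle of the wand's grey plastic handle, on its axis at z = 145 mm in the wand's frame, axes as the wand's. The handle runs from z = 100 to 190 mm, 30 mm wide (y: grip across this) and 20 mm thick (x), with small dark ribs and a dark pad on the window side (x). At the start it is wholly outside the holster, about 145 mm above the table.
- wand_window (a point): Centre of the wand's round 20 mm window, on the blade face at (5, 0, 25) mm in the wand's frame; axes as the wand's, x pointing out of the window. Hidden in the socket at the start.
- holder: Fixed holster: aluminium base plate 115 x 75 mm, two side plates, and between them a black socket leaning 40 degrees, mouth up and towards -x. Origin on the table, x away from the mouth side, z up. Socket floor at (30, 0, 34) mm, axis along (-0.643, 0, 0.766), 80 mm deep (85 on the lower side), 13 x 38 mm inside: the wand has 2 to 3 mm of play and comes out along this axis.
- meter: Fixed power-meter console, 140 (x) x 150 (y) mm, about 66 mm high at the back (+x) and 46 mm at the front, the white top panel sloping 8 degrees down towards -x, with a display, six flat keys and one round push button. Origin: on the table under its centre.
- zero_button (a joint): Travel of the round ZERO push button, 0 when up, 0.006 m when fully down; a spring returns it; it takes about 1.5 N to start it and 5 N to hold it fully down.
- zero_button_top (a point): Centre of the top of the grey ZERO button (22 mm across, standing 10 mm proud of a black collar 38 mm across), about 73 mm above the table; z is the axis of the button, 8 degrees off vertical, the press goes along -z.
- laser_rail: Fixed aluminium optical rail, 270 mm long (x), 40 wide, with a black round laser (28 mm across, x = 30 to 130 mm, clamp top at 130 mm height) and a round iris (44 mm across, x = -104 to -116 mm, top at 132 mm). The beam runs level from laser to iris along -x, 110 mm above the table; the gap is 134 mm long. Origin on the table under the rail's middle; x from iris to laser, z up.
- laser_mouth (a point): Centre of the laser's front face, where the beam leaves, 110 mm above the table at (30, 0, 110) mm in the rail's frame; axes as the rail's, the beam going along -x.
- dish: Bystander: clear round dish, 90 mm across, 14 mm high, loose. Origin: centre of its underside.
- mouse: Bystander: black computer mouse, 100 x 60 x 28 mm, loose. Origin: centre of its underside.
- driver: Bystander: screwdriver lying on the table, loose. Origin: under its middle.
Mind the look-alikes: they are no part of the job. What is shaped like the holder but orange or yellow is not meant. What is shaped like the wand but white is not meant.

How it is judged (in metres and radians):
On the way, in this order (a step that is already met when the one before it is completed fails the run):
1. the ZERO button is pressed fully down while the wand is still home in the holster (value of joint zero_button above 0.0051 m and distance of wand from where it was at the start of the episode below 0.012 m), for 0.1 s.
2. the button is let back up, the wand still home (value of joint zero_button below 0.001 m and distance of wand from where it was at the start of the episode below 0.012 m), for 0.1 s.
3. the wand is drawn right out of the holster and held by the fingers alone (distance of wand from where it was at the start of the episode above 0.09 m and contact force between the fingers and wand above 1 N and contact force between wand and holder below 0.1 N), for 0.2 s.
At the end, for the whole second after the job is handed in: Wand held by the fingers alone (over 1 N), lower end over 60 mm up; upright within 0.2 rad, handle up; window facing the laser within 0.22 rad, 18 to 70 mm from it, centre within 8 mm of the beam axis sideways and in height; still (0.02 m/s, 0.15 rad/s); button up (contact force between the fingers and wand above 1 N and contact force between wand and holder below 0.1 N and contact force between wand and laser_rail below 0.1 N and height (world z) of wand above 0.06 m and angle between wand's own z axis and vertical below 0.2 rad and angle between the x axis of wand_window and the x axis of laser_mouth, either way round below 0.22 rad and x of laser_mouth in the frame of wand_window above 0 m and x of wand_window in the frame of laser_mouth between -0.07 and -0.018 m and y of wand_window in the frame of laser_mouth between -0.008 and 0.008 m and z of wand_window in the frame of laser_mouth between -0.008 and 0.008 m and linear speed of wand below 0.02 m/s and angular speed of wand below 0.15 rad/s and value of joint zero_button below 0.001 m); the arm keeps its last pose, push and grip.
It fails at once if the laser, the iris or their rail is touched by the robot or the wand (contact force between any of the arm, the fingers, wand and laser_rail above 1 N).
It fails at once if a loose thing on the table is pushed more than 15 mm (distance of any of dish, mouse, driver from where it was at the start of the episode above 0.015 m).
It also fails if it takes over 58 s, if anything falls off the work surface, if the arm or the gripper's body presses on something with over 40 N, if the wrist force passes 120 N, or if a joint passes its speed limit or range.

## Working session

There is one attempt and no reset: what is moved stays moved. The work goes in short steps, Python scripts to look and compute and a tool call to move; the robot and the scene stay as the last step left them, time stands still between calls to the robot, and variables do not carry over. Pictures are saved under pics/ and viewed, at most 10 in all, crops included, and the job is handed in when it is done.

Besides the shell and the picture viewer there is one more tool, called after "Emit:" by a JSON object that holds its "fn" and its "kwargs", one argument or row to a line. step_arm: Moves the arm, as the interface text tells. Its arguments: {"type":"object","properties":{"moves":{"type":"array"},"squeeze":{"type":"number"}},"required":["moves"]}

```bash
mkdir -p pics
cat > h.py <<'E'
import numpy as np,cv2
from rig import telemetry,imaging,r
from scipy.spatial.transform import Rotation as R
def ray(cam,uv):
    c=imaging.calibration(cam);T=np.array(c["cam_to_world"])
    d=np.array([(uv[0]-c["cx"])/c["fx"],-(uv[1]-c["cy"])/c["fy"],-1]);d=T[:3,:3]@d
    return T[:3,3],d/np.linalg.norm(d)
def tri(a,b):
    (o1,d1),(o2,d2)=ray("scene",a),ray("top",b)
    A=np.c_[d1,-d2];s=np.linalg.lstsq(A,o2-o1,rcond=None)[0]
    p,q=o1+s[0]*d1,o2+s[1]*d2
    return (p+q)/2,np.linalg.norm(p-q)
def atz(cam,uv,z):
    o,d=ray(cam,uv);return o+d*(z-o[2])/d[2]
def proj(cam,p):
    c=imaging.calibration(cam);T=np.array(c["cam_to_world"]);q=T[:3,:3].T@(np.array(p,float)-T[:3,3])
    return np.array([c["cx"]+c["fx"]*q[0]/-q[2],c["cy"]-c["fy"]*q[1]/-q[2]])
E
python3 - <<'E'
from h import *
print({k:np.round(v,3) for k,v in telemetry.sense().items()})
for c in("scene","top"):
    cv2.imwrite(f"pics/{c}0.png",imaging.grab_frame(c)[:,:,::-1])
    k=imaging.calibration(c);print(c,{a:np.round(b,3).tolist() for a,b in k.items()})
    for n in("wand_handle","wand","holder","meter","zero_button_top","laser_rail","laser_mouth","dish","mouse","driver"):
        print(c,n,[(round(m["conf"],2),np.round(m["xy"],1).tolist()) for m in imaging.mark_of(c,n)[:4]])
E
```

```text
{'clock': np.float64(0.0), 'qpos': array([-1.313,  0.354,  1.634, -0.   ,  1.155, -0.002]), 'qvel': array([-0.001, -0.   ,  0.   ,  0.001,  0.001, -0.   ]), 'joint_efforts': array([ 0.0000e+00, -6.0527e+01, -3.4207e+01,  0.0000e+00,  9.0000e-03,
       -0.0000e+00]), 'eef_pos': array([ 160.415, -603.572,  230.556]), 'tcp_rot': array([-3.14,  0.  ,  0.26]), 'contact_force': array([-0.211,  0.556,  0.173]), 'wrist_torque': array([-0.033, -0.008, -0.013]), 'grasp_force': np.float64(0.0), 'opening': np.float64(1.0)}
scene {'fx': 439.473, 'fy': 439.473, 'cx': 257.066, 'cy': 188.435, 'cam_to_world': [[0.466, -0.725, 0.508, 1133.749], [0.885, 0.387, -0.26, -392.453], [-0.008, 0.57, 0.822, 1044.71], [0.0, 0.0, 0.0, 1.0]]}
scene wand_handle [(0.84, [119.4, 158.6]), (0.65, [150.3, 217.0])]
scene wand [(0.72, [105.6, 200.5])]
scene holder [(0.77, [101.3, 235.1]), (0.76, [207.0, 324.3]), (0.74, [174.2, 259.8])]
scene meter [(0.83, [250.7, 231.4])]
scene zero_button_top [(0.47, [257.7, 202.1])]
scene laser_rail [(0.64, [337.8, 169.5])]
scene laser_mouth [(0.92, [354.6, 141.0])]
scene dish [(0.57,
[... 184 characters left out ...]
5.732, 'cy': 190.0, 'cam_to_world': [[0.027, 0.998, -0.051, 509.902], [-1.0, 0.027, 0.002, -117.417], [0.004, 0.051, 0.999, 1400.921], [0.0, 0.0, 0.0, 1.0]]}
top wand_handle [(0.53, [341.3, 205.7])]
top wand [(0.83, [354.4, 269.9]), (0.71, [325.1, 182.9]), (0.19, [339.6, 210.2])]
top holder [(0.84, [369.5, 241.5]), (0.83, [325.7, 188.9]), (0.83, [322.5, 135.1])]
top meter [(0.95, [263.4, 181.2])]
top zero_button_top [(0.45, [252.8, 190.7])]
top laser_rail [(0.89, [165.5, 202.9])]
top laser_mouth [(0.61, [153.2, 194.4]), (0.57, [237.4, 247.1])]
top dish [(0.84, [294.5, 244.9]), (0.72, [263.3, 183.3])]
top mouse [(0.73, [239.5, 246.4]), (0.3, [263.8, 184.0])]
top driver [(0.8, [198.7, 127.3])]
```

View pics/scene0.png

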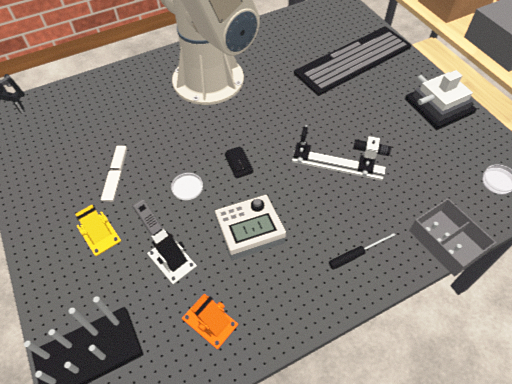

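View pics/top0.png

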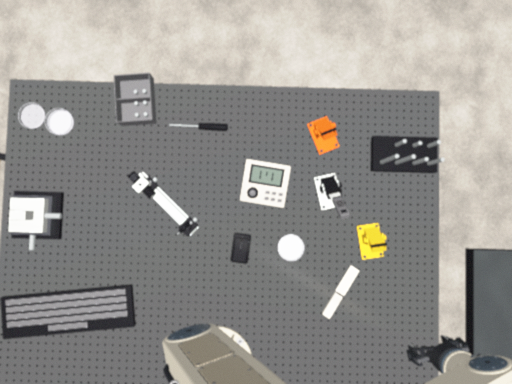

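Scene and top pictures: the wand handle in the silver holster is at scene (150,217), top (341,206). Look-alikes are the white wand at scene (115,172), top (341,292), the yellow holder at scene (100,235), top (371,241), and the orange holder at scene (210,322), top (323,135). I choose the silver holster with the grey handle, and now check it in close crops.

Run:
```python
from h import *
def crop(c,x,y,w,h,f): 
    im=cv2.imread(f"pics/{c}0.png")[y:y+h,x:x+w]
    return cv2.resize(im,None,fx=f,fy=f,interpolation=cv2.INTER_CUBIC)
a=crop("scene",120,190,100,75,4);b=crop("top",295,155,100,75,4)
c=crop("scene",290,120,100,75,4);d=crop("top",120,160,100,75,4)
cv2.imwrite("pics/crops.png",np.vstack([np.hstack([a,b]),np.hstack([c,d])]))
for c,n in(("scene",["wand_handle","holder","meter","zero_button_top","laser_rail","laser_mouth"]),("top",["wand_handle","wand","holder","zero_button_top","laser_mouth","laser_rail","mouse"])):
  imaging.grab_frame(c)
  for k in n:
    print(c,k,[(round(m["conf"],2),np.round(m["xy"],1).tolist()) for m in imaging.mark_of(c,k)[:3]])
for n,a,b in(("handle",(150.3,217),(341.3,205.7)),("holder",(174.2,259.8),(325.7,188.9)),("button",(257.7,202.1),(252.8,190.7)),("meter",(250.7,231.4),(263.4,181.2)),("mouth",(354.6,141),(153.2,194.4)),("rail",(337.8,169.5),(165.5,202.9))):
    print(n,np.round(tri(a,b)[0],1),round(tri(a,b)[1],1))
```

```text
scene wand_handle [(0.8, [120.3, 160.0]), (0.64, [148.9, 215.3])]
scene holder [(0.98, [209.5, 320.7]), (0.78, [172.5, 260.6]), (0.78, [98.8, 236.3])]
scene meter [(0.83, [247.6, 229.0]), (0.28, [354.4, 143.8])]
scene zero_button_top [(0.44, [258.8, 201.7])]
scene laser_rail [(0.61, [334.6, 164.4]), (0.31, [173.2, 263.2])]
scene laser_mouth [(0.93, [354.5, 139.6])]
top wand_handle [(0.97, [331.8, 304.8]), (0.59, [340.4, 209.7])]
top wand [(0.89, [354.5, 267.3]), (0.57, [327.4, 179.1])]
top holder [(0.92, [319.8, 135.7]), (0.73, [369.9, 241.0]), (0.56, [326.2, 189.0])]
top zero_button_top [(0.59, [253.4, 190.0])]
top laser_mouth [(0.87, [154.7, 194.3]), (0.23, [327.4, 181.1])]
top laser_rail [(0.7, [166.8, 201.4]), (0.7, [293.1, 244.2])]
top mouse [(0.78, [240.0, 246.8])]
handle [ 534.7 -377.5  153.8] 11.2
holder [ 591.7 -359.     9.4] 0.9
button [ 576.2 -108.8   80.3] 4.8
meter [ 611.8 -146.2   12. ] 0.7
mouth [554.3 200.9 131.7] 6.2
rail [529.6 192.  -19.4] 0.5
```

View pics/crops.png

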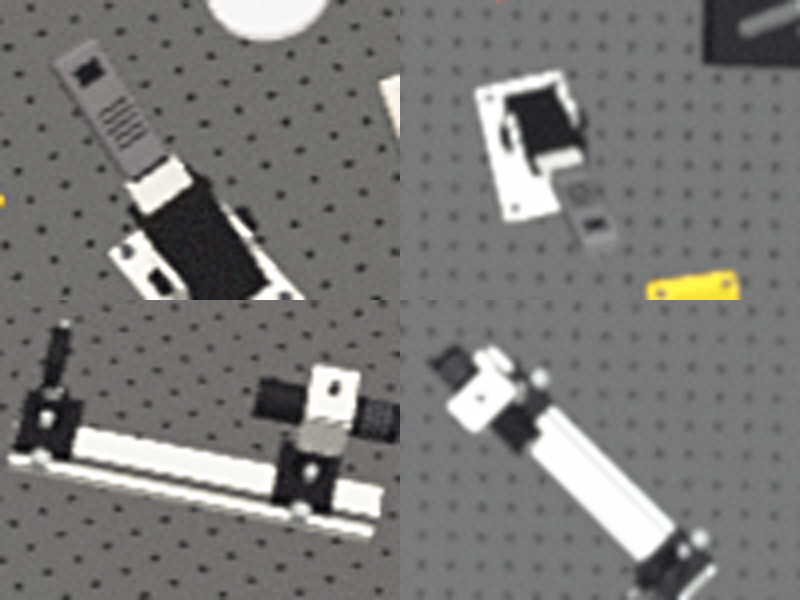

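The crops show the grey ribbed handle with its dark pad and bare blade in the black socket of the silver holster, which is the right one. The laser with its white clamp is at top (140,184), scene (373,142), and the iris is at top (190,228), scene (305,142). Next I fit poses and overlay them to check.

```bash
cat > fit.py <<'E'
from h import *
from scipy.optimize import least_squares
ct,st=np.cos(np.radians(40)),np.sin(np.radians(40))
def rz(a):return R.from_euler("z",a).as_matrix()
def W(p,q):  # wand point in world, p=(x,y,yaw) holder
    h=np.array([30,0,34.])+q[2]*np.array([-st,0,ct])+q[0]*np.array([ct,0,st])+q[1]*np.array([0,1,0])
    return np.array([p[0],p[1],0])+rz(p[2])@h
def F(p,q): return np.array([p[0],p[1],0])+rz(p[2])@np.array(q,float)
E
cat > ov.py <<'E'
from fit import *
C=lambda c,x,y:(c,(x,y))
s=lambda X,Y,x0,y0,f=4:((X+.5)/f-.5+x0,(Y+.5)/f-.5+y0)
S=lambda X,Y:("scene",s(X,Y,120,190));T=lambda X,Y:("top",s(X-400,Y,295,155))
S2=lambda X,Y:("scene",s(X,Y-300,290,120));T2=lambda X,Y:("top",s(X-400,Y-300,120,160))
def solve(obs,f,p0):
    fun=lambda p:np.concatenate([proj(o[0],f(p,q))-o[1] for o,q in obs])
    r_=least_squares(fun,p0,loss="soft_l1");print(np.round(r_.x,3),np.round(fun(r_.x).reshape(-1,2),1).tolist());return r_.x
ho=[(S(52,65),(10,-15,190)),(S(97,40),(10,15,190)),(T(580,250),(10,-15,190)),(T(618,238),(10,15,190)),(("scene",(149.6,216.2)),(0,0,145)),(("top",(340.8,207.7)),(0,0,145))]
a=solve(ho,W,[591,-359,.25])
ra=[(S2(333,388),(80,0,130)),(T2(480,398),(80,0,130)),(("scene",(354.5,140.3)),(30,0,110)),(("top",(154,194.3)),(30,0,110)),(T2(690,570),(-110,0,110))]
b=solve(ra,F,[530,190,.885])
m=solve([(("scene",(258.2,201.9)),(0,0,0)),(("top",(253.1,190.4)),(0,0,0))],lambda p,q:p[:3],[576,-109,73])
def panel(c,x,y,poly):
    im=cv2.resize(cv2.imread(f"pics/{c}0.png")[y:y+50,x:x+67],None,fx=6,fy=6,interpolation=cv2.INTER_CUBIC)[:300,:400]
    for P,col in poly:
        u=np.array([(proj(c,q)-(x,y)+.5)*6-.5 for q in P]);cv2.polylines(im,[np.int32(np.round(u))],False,col,1)
    return im
th=np.linspace(0,2*np.pi,40)
def circ(f,p,x,r,z=110):return [f(p,(x,r*np.cos(t),z+r*np.sin(t))) for t in th]
rp=[(circ(F,b,30,14),(0,0,255)),(circ(F,b,130,14),(0,255,0)),(circ(F,b,-110,22),(255,0,255)),([F(b,(30,0,110)),F(b,(-110,0,110))],(0,255,255)),([F(b,(135,-20,0)),F(b,(-135,-20,0)),F(b,(-135,20,0)),F(b,(135,20,0)),F(b,(135,-20,0))],(255,128,0))]
hp=[([W(a,(10,-15,100)),W(a,(10,15,100)),W(a,(10,15,190)),W(a,(10,-15,190)),W(a,(10,-15,100))],(0,0,255)),([W(a,(-10,-15,190)),W(a,(-10,15,190)),W(a,(10,15,190)),W(a,(10,-15,190)),W(a,(-10,-15,190))],(0,255,0)),([F(a,(57.5*i,37.5*j,0)) for i,j in((1,1),(1,-1),(-1,-1),(-1,1),(1,1))],(255,0,255))]
if __name__=="__main__":
    cv2.imwrite("pics/ov1.png",np.vstack([np.hstack([panel("scene",130,195,hp),panel("top",305,165,hp)]),np.hstack([panel("scene",330,125,rp),panel("top",128,170,rp)])]))
E
python3 ov.py
```

```text
[ 5.90473e+02 -3.70357e+02  1.59000e-01] [[0.0, -0.6], [0.2, -0.8], [9.1, -3.5], [-10.4, 0.8], [-3.1, 1.1], [-1.0, -0.4]]
[531.083 181.684   0.878] [[-0.8, 1.2], [-0.4, 0.5], [-2.1, 4.5], [-1.2, 1.1], [-6.3, -2.5]]
[ 577.289 -107.977   82.195] [[-0.9, 0.0], [-1.2, -0.4]]
```

View pics/ov1.png

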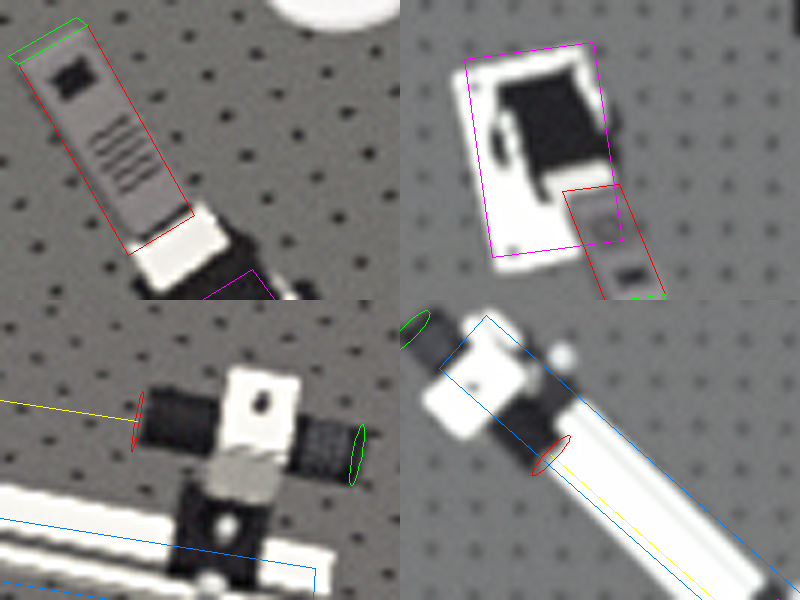

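The handle's y sign was swapped in my top-view picks. The laser ends fit roughly, with the scene front face at about (353.4,143.9) and the top one at about (152.3,193.8). I correct both and look closer.

```bash
python3 - <<'E'
s=open("ov.py").read()
s=s.replace("(T(580,250),(10,-15,190)),(T(618,238),(10,15,190))","(T(580,250),(10,15,190)),(T(618,238),(10,-15,190))")
i=s.index("ra=[");j=s.index("b=solve")
s=s[:i]+'''ra=[(S2(333,388),(80,0,130)),(T2(480,398),(80,0,130)),(("scene",(353.4,143.9)),(30,0,110)),(("top",(152.25,193.75)),(30,0,110)),(("scene",(389.2,150)),(130,0,110))]
'''+s[j:]
i=s.index("def panel");j=s.index("th=np")
s=s[:i]+'''def panel(c,x,y,poly,f=12):
    w,h=400//f+1,300//f+1
    im=cv2.resize(cv2.imread(f"pics/{c}0.png")[y:y+h,x:x+w],None,fx=f,fy=f,interpolation=cv2.INTER_CUBIC)[:300,:400]
    for P,col in poly:
        u=np.array([(proj(c,q)-(x,y)+.5)*f-.5 for q in P]);cv2.polylines(im,[np.int32(np.round(u))],False,col,1)
    return im
'''+s[j:]
i=s.index("    cv2.imw")
s=s[:i]+'''    print(tri((353.4,143.9),(152.25,193.75)),tri((389.2,150),s(440,357-300,120-100,160)),tri(S2(333,388)[1],T2(480,398)[1]))
    rp+=[([F(b,(x,sg*14*np.cos(.0),110)) for x in(30,130)],(0,255,0)) for sg in(1,-1)]
    cv2.imwrite("pics/ov2.png",np.vstack([np.hstack([panel("scene",130,195,hp,6),panel("top",305,165,hp,6)]),np.hstack([panel("scene",348,133,rp,9),panel("top",126,172,rp)])]))
'''
open("ov.py","w").write(s)
E
python3 ov.py
```

```text
[ 5.87365e+02 -3.61376e+02  2.78000e-01] [[-0.1, -0.2], [-0.7, -1.5], [-0.5, -1.3], [-0.2, -0.8], [-2.6, 0.4], [-1.5, 0.1]]
[532.324 182.908   0.891] [[-0.1, 1.1], [-1.0, 0.3], [-0.4, 0.9], [0.1, 1.3], [0.5, 0.1]]
[ 577.289 -107.977   82.195] [[-0.9, 0.0], [-1.2, -0.4]]
(array([554.82933111, 203.75058973, 119.15232282]), np.float64(1.1640406960079466)) (array([616.13999616, 279.19263841, 115.13657214]), np.float64(0.14508229123800617)) (array([583.90121769, 240.99306025, 137.67585979]), np.float64(2.500161771366674))
```

View pics/ov2.png

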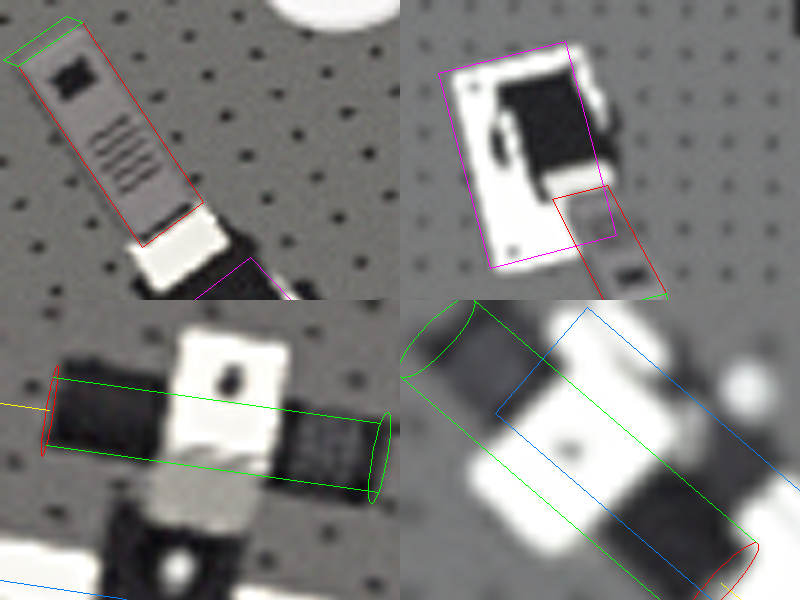

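Heights triangulate about 8 mm too high everywhere, so the calibration is slightly biased. I jointly fit small per-camera pixel offsets against the given heights.

```bash
cat > joint.py <<'E'
from ov import *
P=lambda X,Y:("top",s(X-400,Y,305,165,6))
ho+=[(P(455,73),(57.5,37.5,5)),(P(495,272),(-57.5,37.5,5)),(P(585,42),(57.5,-37.5,5))]
bo=[("scene",(258.2,201.9)),("top",(253.1,190.4))]
def res(p):
    o={"scene":p[8:10],"top":p[10:12]};f=lambda ob,g,q:proj(ob[0],q)+o[ob[0]]-ob[1]
    e=[f(ob,0,W(p[:3],q) if q[2]>50 else F(p[:3],q)) for ob,q in ho]+[f(ob,0,F(p[3:6],q)) for ob,q in ra]
    e+=[f(ob,0,[p[6],p[7],73]) for ob in bo]
    return np.concatenate(e+[p[8:12]])
g=least_squares(res,[590,-362,.22,532,183,.89,577,-108,0,0,0,0],loss="soft_l1").x
E
python3 - <<'E'
from joint import *
np.set_printoptions(suppress=True)
print(np.round(g,3));print(np.round(res(g)[:-4].reshape(-1,2),1).tolist())
print("mouth",F(g[3:6],(30,0,110)),"handle",W(g[:3],(0,0,145)))
E
```

```text
[ 5.87365e+02 -3.61376e+02  2.78000e-01] [[-0.1, -0.2], [-0.7, -1.5], [-0.5, -1.3], [-0.2, -0.8], [-2.6, 0.4], [-1.5, 0.1]]
[532.324 182.908   0.891] [[-0.1, 1.1], [-1.0, 0.3], [-0.4, 0.9], [0.1, 1.3], [0.5, 0.1]]
[ 577.289 -107.977   82.195] [[-0.9, 0.0], [-1.2, -0.4]]Traceback (most recent call last):
  File "<stdin>", line 1, in <module>
  File "joint.py", line 10, in <module>
    g=least_squares(res,[590,-362,.22,532,183,.89,577,-108,0,0,0,0],loss="soft_l1").x
      ~~~~~~~~~~~~~^^^^^^^^^^^^^^^^^^^^^^^^^^^^^^^^^^^^^^^^^^^^^^^^^^^^^^^^^^^^^^^^
    return func(*args, **kwargs)
    result = trf(vector_fun.fun, vector_fun.jac, x0, f0, J0, lb, ub, ftol, xtol,
                 gtol, max_nfev, x_scale, loss_function, tr_solver,
                 tr_options.copy(), verbose, callback=callback_wrapped)
    return trf_no_bounds(
        fun, jac, x0, f0, J0, ftol, xtol, gtol, max_nfev, x_scale,
        loss_function, tr_solver, tr_options, verbose, callback=callback)
    J = jac(x)
    self._update_jac()
    ~~~~~~~~~~~~~~~~^^
    self.J = self.jac_wrapped(xp_copy(self.x), f0=self.f)
       
[... 795 characters left out ...]
                   ~~~~~~~~^^^
    return self.f(x, *self.args, **self.kwargs)
           ~~~~~~^^^^^^^^^^^^^^^^^^^^^^^^^^^^^^
  File "joint.py", line 7, in res
    e=[f(ob,0,W(p[:3],q) if q[2]>50 else F(p[:3],q)) for ob,q in ho]+[f(ob,0,F(p[3:6],q)) for ob,q in ra]
       ~^^^^^^^^^^^^^^^^^^^^^^^^^^^^^^^^^^^^^^^^^^^^
  File "joint.py", line 6, in <lambda>
    o={"scene":p[8:10],"top":p[10:12]};f=lambda ob,g,q:proj(ob[0],q)+o[ob[0]]-ob[1]
                                                       ~~~~^^^^^^^^^
  File "h.py", line 16, in proj
    c=imaging.calibration(cam);T=np.array(c["cam_to_world"]);q=T[:3,:3].T@(np.array(p,float)-T[:3,3])
ValueError: time passes only in moves, steps and waits
```

```bash
sed -i 's/imaging.calibration(cam)/cal(cam)/' h.py; sed -i '4i import functools\n@functools.lru_cache\ndef cal(cam): return imaging.calibration(cam)' h.py
python3 - <<'E'
from joint import *
np.set_printoptions(suppress=True)
print(np.round(g,3));print(np.round(res(g)[:-4].reshape(-1,2),1).tolist())
print("mouth",F(g[3:6],(30,0,110)),"handle",W(g[:3],(0,0,145)))
np.save("g.npy",g)
E
```

```text
[ 5.87365e+02 -3.61376e+02  2.78000e-01] [[-0.1, -0.2], [-0.7, -1.5], [-0.5, -1.3], [-0.2, -0.8], [-2.6, 0.4], [-1.5, 0.1]]
[532.324 182.908   0.891] [[-0.1, 1.1], [-1.0, 0.3], [-0.4, 0.9], [0.1, 1.3], [0.5, 0.1]]
[ 577.289 -107.977   82.195] [[-0.9, 0.0], [-1.2, -0.4]]
[ 587.64  -364.648    0.232  530.783  184.037    0.871  575.228 -106.18
    0.352   -0.208    0.819    0.099]
[[0.2, -0.9], [-0.1, -1.8], [0.1, -1.2], [0.5, -0.2], [-2.5, 0.1], [-0.5, 0.3], [-0.2, -0.6], [0.3, -1.0], [-0.5, 0.1], [0.2, 0.8], [-0.2, 0.5], [-0.0, 0.4], [0.6, 1.8], [0.8, 0.0], [-0.3, 0.9], [-0.9, 0.5]]
mouth [550.10882192 206.98325515 110.        ] handle [ 526.1359293  -379.20980583  145.07644425]
```

```bash
cat > go.py <<'E'
from h import *
def Rdown(yaw): return R.from_euler("xyz",[np.pi,0,yaw])
def plan(p,Rt):
    t=telemetry.sense();Rc=R.from_euler("xyz",t["tcp_rot"])
    sh=Rc.inv().apply(np.array(p)-t["eef_pos"])/200
    tu=(Rc.inv()*Rt).as_rotvec()/np.radians(45)
    print("t",round(float(t["clock"]),2),"pos",np.round(t["eef_pos"],1),"rpy",np.round(t["tcp_rot"],3),"F",np.round(t["contact_force"],1),"op",round(float(t["opening"]),2),"grip",t["grasp_force"]);print("turn",np.round(tu,3).tolist(),"shift",np.round(sh,3).tolist())
PR=R.from_euler("y",-8,degrees=True)*Rdown(.232)
E
python3 -c "
from go import *
plan([575,-106,180],PR);plan([350,-380,231],Rdown(.232))"
```

```text
t 1.85 pos [ 160.6 -604.   231.3] rpy [-3.142  0.     0.26 ] F [ 0.1 -0.6 -0.1] op 1.0 grip 0.0
turn [-0.043, 0.172, 0.035] shift [2.642, -1.874, 0.256]
t 1.85 pos [ 160.6 -604.   231.3] rpy [-3.142  0.     0.26 ] F [ 0.1 -0.6 -0.1] op 1.0 grip 0.0
turn [-0.0, 0.0, 0.035] shift [1.203, -0.839, 0.001]
```

Emit:
{"fn": "step_arm", "kwargs": {
  "moves": [
    [[0,0,0.03],[0.95,-0.68,0],-1],
    [[0,0,0.03],[0.95,-0.68,0],-1],
    [[0,0,0.03],[0.95,-0.68,0],-1],
    [[0,0,0.03],[0.95,-0.68,0],-1],
    [[0,0,0.03],[0.95,-0.68,0],-1],
    [[0,0,0.03],[0.95,-0.68,0],-1],
    [[0,0,0.03],[0.95,-0.68,0],-1],
    [[0,0,0.03],[0.95,-0.68,0],-1]
  ],
  "squeeze": 30
}}

```text
clock: 2.65
eef_pos: [309.0, -424.5, 231.4]
tcp_rot: [3.141, 0.0, 0.236]
contact_force: [0.0, 0.0, 0.2]
opening: 0.001
grasp_force: 0.0
```

Emit:
{"fn": "step_arm", "kwargs": {
  "moves": [
    [[0,0,0],[0.95,-0.68,0],-1],
    [[0,0,0],[0.95,-0.68,0],-1],
    [[0,0,0],[0.95,-0.68,0],-1],
    [[0,0,0],[0.95,-0.68,0],-1],
    [[0,0,0],[0.95,-0.68,0],-1],
    [[0,0,0],[0.95,-0.68,0],-1],
    [[0,0,0],[0.95,-0.68,0],-1],
    [[0,0,0],[0.95,-0.68,0],-1]
  ]
}}

```text
clock: 3.45
eef_pos: [461.4, -248.3, 231.1]
tcp_rot: [3.142, 0.001, 0.235]
contact_force: [0.3, 0.3, 0.0]
opening: 0.002
grasp_force: 0.0
```

```bash
python3 -c "
from go import *
plan([575,-106,110],PR)"
```

```text
t 3.45 pos [ 461.4 -248.3  231.1] rpy [3.142e+00 1.000e-03 2.350e-01] F [0.3 0.3 0. ] op 0.0 grip 0.0
turn [-0.041, 0.174, 0.004] shift [0.718, -0.56, 0.605]
```

Emit:
{"fn": "step_arm", "kwargs": {
  "moves": [
    [[-0.04,0.17,0],[0.72,-0.56,0.3],-1],
    [[-0.04,0.17,0],[0.72,-0.56,0.3],-1],
    [[-0.04,0.17,0],[0.72,-0.56,0.3],-1],
    [[-0.04,0.17,0],[0.72,-0.56,0.3],-1],
    [[-0.04,0.17,0],[0.72,-0.56,0.63],-1],
    [[-0.04,0.17,0],[0.72,-0.56,0.63],-1],
    [[-0.04,0.17,0],[0.72,-0.56,0.63],-1],
    [[-0.04,0.17,0],[0.72,-0.56,0.63],-1]
  ]
}}

```text
clock: 4.25
eef_pos: [575.9, -105.8, 105.7]
tcp_rot: [3.11, -0.133, 0.237]
contact_force: [0.6, -0.6, 1.6]
opening: 0.004
grasp_force: 0.0
```

```bash
python3 -c "
from go import *
plan([575,-106,73],PR)
g=np.load('g.npy');p=telemetry.sense()['eef_pos'];out=[]
for c,o in(('scene',g[8:10]),('top',g[10:12])):
    im=imaging.grab_frame(c);cv2.imwrite(f'pics/{c}1.png',im[:,:,::-1]);u=proj(c,p);v=proj(c,p)+o;print(c,u,v)
    x,y=int(u[0])-33,int(u[1])-37;k=cv2.resize(im[y:y+75,x:x+66,::-1],None,fx=6,fy=6,interpolation=cv2.INTER_CUBIC)
    cv2.circle(k,tuple(int(a) for a in (v-(x,y)+.5)*6),2,(0,0,255),-1);out.append(k)
cv2.imwrite('pics/btn.png',np.hstack(out))"
```

```text
t 4.25 pos [ 575.9 -105.8  105.7] rpy [ 3.11  -0.133  0.237] F [ 0.6 -0.6  1.6] op 0.0 grip 0.0
turn [-0.001, 0.003, 0.003] shift [-0.026, -0.005, 0.161]
scene [257.67324992 196.24571398] [258.02534751 196.03727552]
top [251.17722845 190.01955789] [251.99653554 190.11863924]
```

View pics/btn.png

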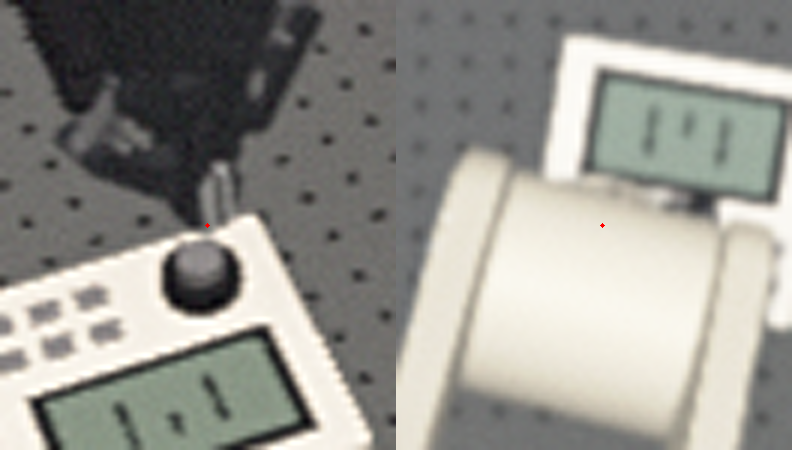

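Scene crop: the finger tips at (207,225) sit about 1 px to the right of the button-top centre at (200,262). I shift 3 mm and press.

Emit:
{"fn": "step_arm", "kwargs": {
  "moves": [
    [[0,0,0],[-0.034,0.008,0.12],-1],
    [[0,0,0],[-0.034,0.008,0.155],-1],
    [[0,0,0],[-0.034,0.008,0.17],-1],
    [[0,0,0],[-0.034,0.008,0.18],-1],
    [[0,0,0],[-0.034,0.008,0.18],-1]
  ]
}}

```text
clock: 4.85
eef_pos: [575.0, -107.9, 69.5]
tcp_rot: [3.11, -0.134, 0.238]
contact_force: [-2.6, -1.2, 3.2]
opening: 0.002
grasp_force: 1.8
```

Emit:
{"fn": "step_arm", "kwargs": {
  "moves": [
    [[0,0,0],[0,0,0.015],-1],
    [[0,0,0],[0,0,0.02],-1],
    [[0,0,0],[0,0,0.025],-1],
    [[0,0,0],[0,0,0.025],-1],
    [[0,0,0],[0,0,0.025],-1]
  ]
}}

```text
clock: 5.35
eef_pos: [575.8, -107.9, 66.8]
tcp_rot: [3.109, -0.135, 0.239]
contact_force: [-15.9, -0.8, 36.8]
opening: -0.001
grasp_force: 19.1
```

Emit:
{"fn": "step_arm", "kwargs": {
  "moves": [
    [[0,0,0],[0,0,-0.2],-1],
    [[0,0,0],[0,0,-0.4],-1],
    [[0,0,0],[0,0,-0.7],1],
    [[0,0,0],[0,0,-0.9],1],
    [[0,0,0],[0,0,-0.9],1],
    [[0,0,0],[0,0,-0.9],1]
  ]
}}

```text
clock: 5.95
eef_pos: [551.8, -107.7, 243.9]
tcp_rot: [3.108, -0.137, 0.239]
contact_force: [0.1, -0.8, -0.3]
opening: 0.681
grasp_force: 0.0
```

```bash
cat >> go.py <<'E'
g=np.load("g.npy")
ct,st=np.cos(np.radians(40)),np.sin(np.radians(40))
Rh=R.from_euler("z",g[2]).as_matrix()
Rw=Rh@np.array([[ct,0,-st],[0,1,0],[st,0,ct]])   # wand axes at home
RT=R.from_matrix(Rw@np.diag([1,-1,-1]))
def Wp(z,x=0,y=0): return np.array([g[0],g[1],0])+Rh@[30,0,34]+Rw@[x,y,z]
E
python3 -c "
from go import *
print(Wp(136),Wp(256),Wp(145))
plan(Wp(256),RT)"
```

```text
[ 531.76538018 -377.87693989  138.18204426] [ 456.70603513 -395.64848573  230.10737744] [ 526.1359293  -379.20980583  145.07644425]
t 5.95 pos [ 551.8 -107.7  243.9] rpy [ 3.108 -0.137  0.239] F [ 0.1 -0.8 -0.3] op 0.68 grip 0.0
turn [0.038, 0.714, 0.019] shift [-0.804, 1.287, 0.001]
```

Emit:
{"fn": "step_arm", "kwargs": {
  "moves": [
    [[0.02,0.36,0.01],[-0.5,0.8,-0.2],1],
    [[0.02,0.36,0.01],[-0.5,0.8,-0.2],1],
    [[0.02,0.36,0.01],[-0.5,0.8,-0.2],1],
    [[0.02,0.36,0.01],[-0.5,0.8,-0.2],1],
    [[0.02,0.36,0.01],[-0.5,0.8,-0.2],1],
    [[0.02,0.36,0.01],[-0.5,0.8,-0.2],1]
  ]
}}

```text
clock: 6.55
eef_pos: [485.2, -288.7, 272.3]
tcp_rot: [3.127, -0.415, 0.233]
contact_force: [0.8, 0.3, -1.1]
opening: 1.002
grasp_force: 0.0
```

```bash
python3 -c "
from go import *
plan(Wp(250),RT)"
```

```text
t 6.55 pos [ 485.2 -288.7  272.3] rpy [ 3.127 -0.415  0.233] F [ 0.8  0.3 -1.1] op 1.0 grip 0.0
turn [0.018, 0.36, 0.003] shift [-0.316, 0.486, 0.123]
```

Emit:
{"fn": "step_arm", "kwargs": {
  "moves": [
    [[0.02,0.36,0],[-0.32,0.49,0.12],1],
    [[0.02,0.36,0],[-0.32,0.49,0.12],1],
    [[0.02,0.36,0],[-0.32,0.49,0.12],1],
    [[0.02,0.36,0],[-0.32,0.49,0.12],1],
    [[0.02,0.36,0],[-0.32,0.49,0.12],1]
  ]
}}

```text
clock: 7.05
eef_pos: [460.4, -393.8, 224.4]
tcp_rot: [-3.136, -0.697, 0.233]
contact_force: [0.1, -0.3, 0.1]
opening: 1.003
grasp_force: 0.0
```

```bash
python3 -c "
from go import *
plan(Wp(136),RT)
out=[]
for c,o in(('scene',g[8:10]),('top',g[10:12])):
    im=imaging.grab_frame(c);cv2.imwrite(f'pics/{c}2.png',im[:,:,::-1]);u=proj(c,Wp(170));x,y=int(u[0])-33,int(u[1])-37
    k=cv2.resize(im[y:y+75,x:x+66,::-1],None,fx=6,fy=6,interpolation=cv2.INTER_CUBIC)
    for q in(telemetry.sense()['eef_pos'],Wp(190),Wp(145)):
        cv2.circle(k,tuple(int(a) for a in (proj(c,q)+o-(x,y)+.5)*6),2,(0,0,255),-1)
    out.append(k)
cv2.imwrite('pics/hnd.png',np.hstack(out))"
```

```text
t 7.05 pos [ 460.4 -393.8  224.4] rpy [-3.136 -0.697  0.233] F [ 0.1 -0.3  0.1] op 1.0 grip 0.0
turn [-0.008, 0.002, 0.0] shift [0.004, 0.008, 0.565]
```

View pics/hnd.png

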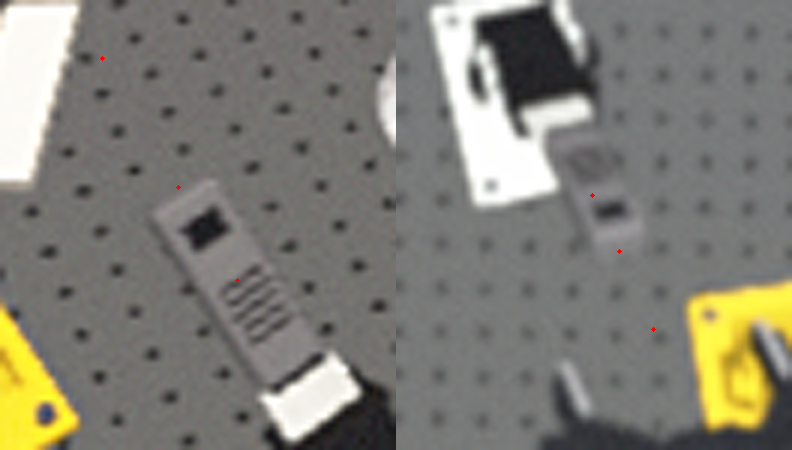

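The crops show the model axis lying on the handle, with the top-view handle end at (617,250) against the model's (619,250). The fingers are symmetric about it, so I go on along the axis.

Emit:
{"fn": "step_arm", "kwargs": {
  "moves": [
    [[-0.008,0,0],[-0.005,0.008,0.2],1],
    [[-0.008,0,0],[-0.005,0.008,0.35],1],
    [[-0.008,0,0],[-0.005,0.008,0.46],1],
    [[-0.008,0,0],[-0.005,0.008,0.565],1],
    [[-0.008,0,0],[-0.005,0.008,0.565],1],
    [[-0.008,0,0],[-0.005,0.008,0.565],1]
  ]
}}

```text
clock: 7.75
eef_pos: [532.4, -376.6, 140.7]
tcp_rot: [3.134, -0.699, 0.243]
contact_force: [0.6, -0.3, -0.0]
opening: 0.997
grasp_force: 0.0
```

Emit:
{"fn": "step_arm", "kwargs": {
  "moves": [
    [[0,0,0],[0,0,0],-1],
    [[0,0,0],[0,0,0],-1],
    [[0,0,0],[0,0,0],-1],
    [[0,0,0],[0,0,0],-1],
    [[0,0,0],[0,0,0],-1],
    [[0,0,0],[0,0,0],-1],
    [[0,0,0],[0,0,0],-1],
    [[0,0,0],[0,0,0],-1]
  ],
  "squeeze": 50
}}

```text
clock: 8.55
eef_pos: [531.2, -379.0, 140.5]
tcp_rot: [3.133, -0.7, 0.24]
contact_force: [-5.2, 0.3, 6.4]
opening: 0.346
grasp_force: 48.9
```

Emit:
{"fn": "step_arm", "kwargs": {
  "moves": [
    [[0,0,0],[0,0,-0.1],-1],
    [[0,0,0],[0,0,-0.2],-1],
    [[0,0,0],[0,0,-0.3],-1],
    [[0,0,0],[0,0,-0.4],-1]
  ]
}}

```text
clock: 8.95
eef_pos: [480.7, -390.2, 201.6]
tcp_rot: [3.135, -0.699, 0.239]
contact_force: [1.0, 0.2, -0.4]
opening: 0.35
grasp_force: 49.9
```

Emit:
{"fn": "step_arm", "kwargs": {
  "moves": [
    [[0,0,0],[0,0,-0.15],-1],
    [[0,0,0],[0,0,-0.3],-1],
    [[0,0,0],[0,0,-0.45],-1],
    [[0,0,0],[0,0,-0.6],-1],
    [[0,0,0],[0,0,-0.6],-1],
    [[0,0,0],[0,0,-0.6],-1]
  ]
}}

```text
clock: 9.55
eef_pos: [405.7, -408.0, 292.9]
tcp_rot: [3.133, -0.699, 0.239]
contact_force: [-0.4, 0.2, -1.4]
opening: 0.344
grasp_force: 50.1
```

```bash
cat >> go.py <<'E'
def Fr(q): return np.array([g[3],g[4],0])+R.from_euler("z",g[5]).apply(q)
E
python3 -c "
from go import *
# wand origin at window face 40 mm before mouth -> origin rail x=30-40-5
plan([480,-300,330],Rdown(.4)); print(Fr([-15,0,85+136]))"
```

```text
t 9.55 pos [ 405.7 -408.   292.9] rpy [ 3.133 -0.699  0.239] F [-0.4  0.2 -1.4] op 0.34 grip 50.0755512714386
turn [0.082, -0.887, -0.2] shift [0.494, -0.438, 0.169]
[521.12015706 172.56440407 221.        ]
```

Emit:
{"fn": "step_arm", "kwargs": {
  "moves": [
    [[0.01,-0.11,-0.03],[0.06,-0.06,-0.02],-1],
    [[0.02,-0.22,-0.05],[0.12,-0.12,-0.04],-1],
    [[0.03,-0.33,-0.08],[0.18,-0.18,-0.04],-1],
    [[0.04,-0.44,-0.1],[0.24,-0.24,-0.02],-1],
    [[0.05,-0.55,-0.12],[0.3,-0.28,0],-1],
    [[0.06,-0.66,-0.15],[0.36,-0.33,0.04],-1],
    [[0.07,-0.77,-0.17],[0.42,-0.38,0.1],-1],
    [[0.082,-0.887,-0.2],[0.48,-0.43,0.15],-1]
  ]
}}

```text
clock: 10.35
eef_pos: [477.0, -300.6, 329.9]
tcp_rot: [-3.139, 0.004, 0.403]
contact_force: [-0.5, 1.0, -1.8]
opening: 0.345
grasp_force: 50.0
```

```bash
python3 -c "
from go import *
plan([515,-60,335],Rdown(.64)); plan([500,165,335],Rdown(g[5]))"
```

```text
t 10.35 pos [ 477.  -300.6  329.9] rpy [-3.139  0.004  0.403] F [-0.5  1.  -1.8] op 0.34 grip 49.99142289161682
turn [-0.003, 0.004, -0.302] shift [0.646, -1.032, -0.026]
t 10.35 pos [ 477.  -300.6  329.9] rpy [-3.139  0.004  0.403] F [-0.5  1.  -1.8] op 0.34 grip 49.99142289161682
turn [-0.004, 0.004, -0.595] shift [1.019, -2.096, -0.025]
```

Emit:
{"fn": "step_arm", "kwargs": {
  "moves": [
    [[0,0,-0.1],[0.2,-0.3,-0.03],-1],
    [[0,0,-0.2],[0.4,-0.5,-0.03],-1],
    [[0,0,-0.3],[0.55,-0.8,-0.03],-1],
    [[0,0,-0.3],[0.62,-0.98,-0.03],-1],
    [[0,0,-0.3],[0.62,-0.98,-0.03],-1],
    [[0,0,-0.3],[0.62,-0.98,-0.03],-1]
  ]
}}

```text
clock: 10.95
eef_pos: [513.6, -68.5, 335.8]
tcp_rot: [-3.137, -0.0, 0.642]
contact_force: [-0.1, -0.4, -1.9]
opening: 0.342
grasp_force: 50.6
```

```bash
python3 -c "
from go import *
plan([521,172,335],Rdown(g[5]))"
```

```text
t 10.95 pos [513.6 -68.5 335.8] rpy [-3.137 -0.     0.642] F [-0.1 -0.4 -1.9] op 0.34 grip 50.562703013420105
turn [-0.005, -0.001, -0.291] shift [0.75, -0.941, 0.008]
```

Emit:
{"fn": "step_arm", "kwargs": {
  "moves": [
    [[0,0,-0.1],[0.15,-0.18,0],-1],
    [[0,0,-0.2],[0.3,-0.37,0],-1],
    [[0,0,-0.29],[0.45,-0.56,0],-1],
    [[-0.005,0,-0.29],[0.6,-0.75,0],-1],
    [[-0.005,0,-0.29],[0.7,-0.87,0],-1],
    [[-0.005,0,-0.29],[0.75,-0.94,0],-1],
    [[-0.005,0,-0.29],[0.75,-0.94,0],-1],
    [[-0.005,0,-0.29],[0.75,-0.94,0],-1]
  ]
}}

```text
clock: 11.75
eef_pos: [522.2, 166.9, 336.5]
tcp_rot: [3.139, 0.002, 0.866]
contact_force: [0.8, 0.2, -2.0]
opening: 0.347
grasp_force: 50.6
```

```bash
cat > look.py <<'E'
from go import *
import sys
def look(name,n):
    t=telemetry.sense();out=[];Rc=R.from_euler("xyz",t["tcp_rot"])
    wp=lambda z,x=0,y=0:t["eef_pos"]+Rc.apply([x,-y,136-z])
    for c,o in(('scene',g[8:10]),('top',g[10:12])):
        im=imaging.grab_frame(c);cv2.imwrite(f'pics/{c}{n}.png',im[:,:,::-1]);m=proj(c,Fr([-15,0,150]));x,y=int(m[0])-33,int(m[1])-45
        k=cv2.resize(im[y:y+90,x:x+66,::-1],None,fx=6,fy=6,interpolation=cv2.INTER_CUBIC)
        def dr(P,col): cv2.polylines(k,[np.int32([(proj(c,q)+o-(x,y)+.5)*6 for q in P])],False,col,1)
        dr([wp(0,5,-17),wp(0,5,17),wp(100,5,17),wp(100,5,-17),wp(0,5,-17)],(0,0,255))
        dr([wp(0,-5,-17),wp(0,5,-17),wp(0,5,17),wp(0,-5,17),wp(0,-5,-17)],(0,255,0))
        dr([Fr([30,0,110]),Fr([-110,0,110])],(0,255,255))
        for n_ in("wand_window","wand"):print(c,n_,[(round(m["conf"],2),np.round(m["xy"],1).tolist()) for m in imaging.mark_of(c,n_)[:3]],np.round(proj(c,wp(25,5) if n_!="wand" else wp(0))+o,1))
        out.append(k)
    cv2.imwrite(name,np.hstack(out))
    plan(Fr([-15,0,85+136]),Rdown(g[5]))
E
python3 -c "
from look import *
look('pics/w3.png',3)"
```

```text
scene wand_window [(0.56, [109.7, 192.4]), (0.5, [344.5, 111.2]), (0.34, [188.0, 186.0])] [343.8 113.6]
scene wand [(0.73, [105.5, 201.6]), (0.48, [342.7, 121.3])] [340.4 120.1]
top wand_window [(0.77, [348.5, 273.4]), (0.45, [155.4, 202.7])] [155.2 202.9]
top wand [(0.67, [159.3, 202.5]), (0.65, [353.1, 265.2])] [158.6 204.2]
t 12.05 pos [522.6 166.2 337.7] rpy [ 3.138 -0.     0.863] F [ 0.7 -0.2 -1.1] op 0.34 grip 50.64031004905701
turn [0.004, -0.0, -0.009] shift [0.019, -0.029, 0.584]
```

View pics/w3.png

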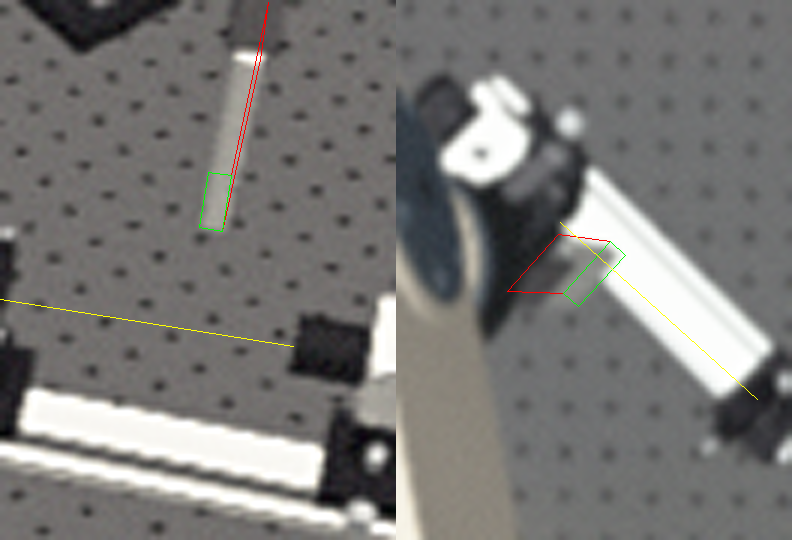

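The overlay agrees with the held wand in both views (blade end at scene crop (213,230), handle edge at (250,57)). The modelled mouth also sits on the real laser face at (293,346), so I lower it.

Emit:
{"fn": "step_arm", "kwargs": {
  "moves": [
    [[0.004,0,-0.009],[0.019,-0.029,0.08],-1],
    [[0.004,0,-0.009],[0.019,-0.029,0.16],-1],
    [[0.004,0,-0.009],[0.019,-0.029,0.24],-1],
    [[0.004,0,-0.009],[0.019,-0.029,0.32],-1],
    [[0.004,0,-0.009],[0.019,-0.029,0.4],-1],
    [[0.004,0,-0.009],[0.019,-0.029,0.48],-1],
    [[0.004,0,-0.009],[0.019,-0.029,0.55],-1],
    [[0.004,0,-0.009],[0.019,-0.029,0.58],-1]
  ]
}}

```text
clock: 12.85
eef_pos: [520.4, 172.9, 220.4]
tcp_rot: [-3.141, 0.001, 0.871]
contact_force: [0.5, -0.0, -1.3]
opening: 0.344
grasp_force: 50.6
```

```bash
python3 -c "
from look import *
look('pics/w4.png',4)"
```

```text
scene wand_window [(0.89, [111.0, 194.4]), (0.6, [341.8, 144.9]), (0.27, [336.1, 164.0])] [338.8 141.9]
scene wand [(0.81, [106.0, 199.8]), (0.6, [336.8, 146.5])] [335.8 147.4]
top wand_window [(0.96, [349.1, 272.9]), (0.61, [163.6, 203.3])] [162.2 204.2]
top wand [(0.6, [355.8, 266.6]), (0.48, [163.1, 205.6])] [165.1 205.4]
t 13.15 pos [521.4 173.6 222.6] rpy [ 3.141e+00 -1.000e-03  8.720e-01] F [ 0.4  0.6 -0.8] op 0.34 grip 50.57286322116852
turn [0.001, -0.002, 0.001] shift [-0.005, 0.002, 0.008]
```

View pics/w4.png

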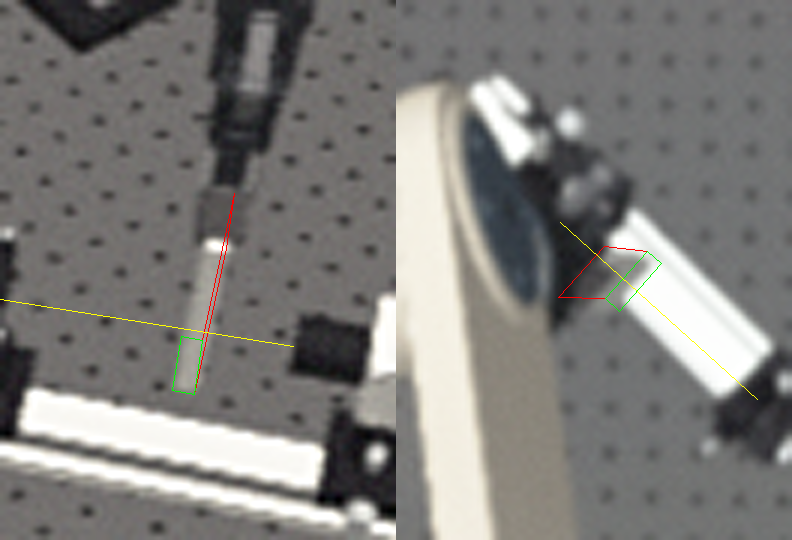

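The wand stands in the gap as modelled, its blade end at scene crop (185,392), clear of both laser and iris. My last picture checks the fitted beam axis against the unobstructed first frames.

```bash
cat > chk.py <<'E'
from go import *
th=np.linspace(0,2*np.pi,40)
def panel(c,cen,o,f=10):
    m=proj(c,Fr(cen));x,y=int(m[0])-20,int(m[1])-15
    k=cv2.resize(cv2.imread(f"pics/{c}0.png")[y:y+30,x:x+40],None,fx=f,fy=f,interpolation=cv2.INTER_CUBIC)
    def dr(P,col):cv2.polylines(k,[np.int32([(proj(c,q)+o-(x,y)+.5)*f for q in P])],False,col,1)
    for X,rr,col in((30,14,(0,0,255)),(130,14,(0,255,0)),(-104,22,(255,0,255)),(-116,22,(255,0,255))):dr([Fr([X,rr*np.cos(t),110+rr*np.sin(t)]) for t in th],col)
    dr([Fr([130,0,110]),Fr([-116,0,110])],(0,255,255))
    for s in(1,-1):dr([Fr([30,14*s,110]),Fr([130,14*s,110])],(0,255,0))
    return k
cv2.imwrite("pics/chk.png",np.vstack([np.hstack([panel("scene",q,g[8:10]),panel("top",q,g[10:12])]) for q in([75,0,110],[-105,0,100])]))
E
python3 chk.py
```

```text
(no output)
```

View pics/chk.png

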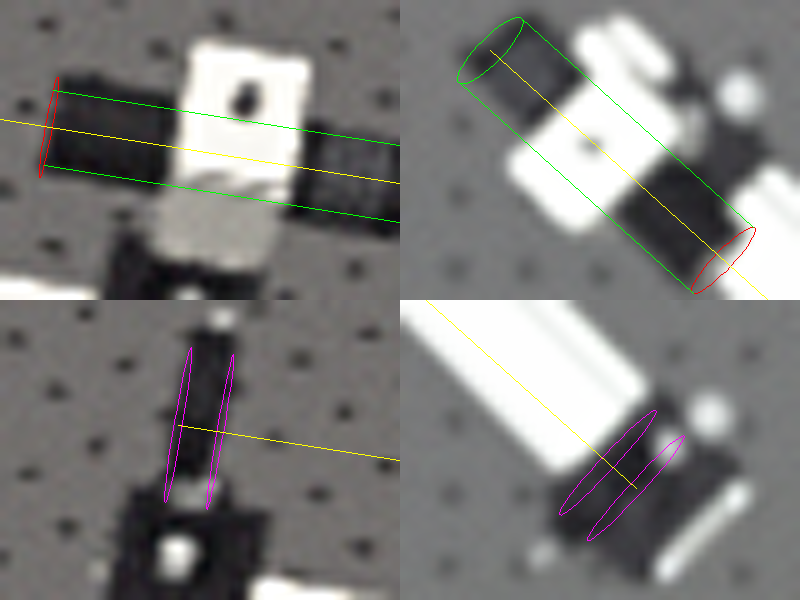

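Run:
```python
from go import *
t=telemetry.sense();Rc=R.from_euler("xyz",t["tcp_rot"]);print(t["eef_pos"])
d=np.abs(cv2.imread("pics/scene4.png").astype(int)-cv2.imread("pics/scene0.png")).sum(2)
f=8
P0=np.array([proj("scene",t["eef_pos"]+Rc.apply([x,y,136-z]))+g[8:10] for x in(-5,5) for y in(-17,17) for z in(0,85)])
x,y=int(P0[:,0].mean())-25,int(P0[:,1].mean())-30
D=cv2.resize(np.clip(d[y:y+60,x:x+50],0,120).astype(np.float32),None,fx=f,fy=f,interpolation=cv2.INTER_LINEAR)
rows=np.arange(D.shape[0])/f+y
best=[]
for du in np.arange(-3,3.1,.25):
  for dv in np.arange(-3,3.1,.25):
    m=np.zeros(D.shape,np.uint8);h=cv2.convexHull(np.float32((P0+[du,dv]-(x,y)+.5)*f));cv2.fillConvexPoly(m,np.int32(h),1)
    ring=cv2.dilate(m,np.ones((17,17)))-m
    top=P0[:,1].min()+6; ring[rows<top]=0; m2=m.copy(); m2[rows<top]=0
    best.append((D[m2>0].mean()-D[ring>0].mean(),du,dv))
best.sort(reverse=True);print(best[:6])
```

```text
[521.4432747  173.57863434 222.55944657]
[(np.float32(75.60928), np.float64(0.0), np.float64(0.25)), (np.float32(75.48335), np.float64(0.0), np.float64(0.0)), (np.float32(75.23901), np.float64(0.0), np.float64(0.5)), (np.float32(74.9989), np.float64(-0.25), np.float64(0.75)), (np.float32(74.85375), np.float64(-0.25), np.float64(0.5)), (np.float32(74.82295), np.float64(0.0), np.float64(-0.25))]
```

The wand's silhouette matches the model within 0.25 px, so I hand in.

```bash
python3 -c "
from rig import r
print(r.sign_off())"
```

```text
the job is handed in; nothing more can be done
None
```

I pressed the ZERO button to its stop and let it up, drew out the wand, and handed in with it upright and steady between laser and iris, window about 40 mm from the laser and on the beam axis to within about 3 mm by my measurements; the hand-in returned no verdict.

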